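# Hook the bulldog clip out of the gap beside the sandwich press

## Task

The bulldog clip has dropped into the narrow gap between the sandwich press and the bread bin: pull the bent hook tool out of the clear tray by the end that sticks out, put it down on the bench and let go, take it again by its handle, drop the hook behind the clip and draw it out onto the open bench, straight in front of the gap and at least 20 mm clear of both appliances. Move the clip with the hook only, never with the gripper or arm, and leave the mug and tape dispenser where they are. Finish with the tool let go on the bench, resting on the underside of its handle, outside tray and gap.

Things in the scene. Friction and masses are not known exactly. Their poses are not given: they have to be found in the camera images.
- tool_handle (a point): Centre of the hook tool's wooden handle (tool loose, 110 g, 198 mm long): 85 long (x), 28 wide, 26 high; 13 above its flat underside, on which the tool rests steadily, hook clear of the bench. x runs from handle to hook, z up. At the start the handle lies in the tray's lower tier, its front (hook-side) end level with the open side within 10 mm; the rod and hook stick out.
- rod_middle (a point): Middle of the level stretch of the tool's round aluminium rod, on its axis, where it can be pinched: 9 mm thick, 108 ahead of the handle's centre, 45 above the level of the handle's underside; same axes. The rod leaves the handle's front low, is up at 60 ahead of its centre, runs level to 148 and there bends straight down.
- hook_tip (a point): Hook tip: centre of the lower end of the upright red sleeve (14 mm diameter, 28 high) on the bent-down end of the tool's rod. 148 ahead of the handle's centre, 6 above the level of the handle's underside; same axes as the handle.
- clip_center (a point): Centre of the large aluminium bulldog clip (loose, about 60 g), 13 mm above its underside: 70 long (x), 46 wide (y), 28 high. Jaws to -x (towards the gap's mouth), two 26 mm wide finger tabs to +x (into the gap). At the start it lies flat and lengthwise inside the gap, its far end 78 to 93 mm behind the mouth.
- gap_mouth (a point): Middle of the gap's mouth, at bench level, in the plane of the fronts of two fixed appliances: black and steel sandwich press on the +y side (200 mm wide, 115 high, handle lip 12 proud of the front), green bread bin on the -y side (190 wide, 144 high, knob to 160). x points straight into the gap, z up. Gap 64 wide, 220 deep, upright walls, open above.
- tray: Clear acrylic two-tier stacking tray, fixed: 220 deep (x), 170 wide (y), 132 high. Origin under its centre, at bench level; its open side is its -x face, 110 from the origin. Lower floor 4 thick (its top 4 above the bench, no front lip), sides 4 thick, upper floor from 86 to 90 above the bench.
- mug: White ceramic mug with three black capped markers standing in it, 82 in diameter, about 155 high with the markers, loose; origin under its centre. Bystander.
- dispenser: Grey tape dispenser, 150 long (x), 58 wide (y), 93 high, loose; origin under its centre. Bystander.
There are look-alikes about, which are no part of the job. Leave any turquoise look-alike of the part that bears tool_handle alone.

How it is judged:
On the way, in this order (a step that is already met when the one before it is completed fails the run):
1. the tool has been pulled out of the tray and stands on the bench on its handle's underside, let go (not (x of tool_handle in the frame of tray between -0.145 and 0.16 m and y of tool_handle in the frame of tray between -0.1 and 0.1 m) and height (world z) of tool_handle below 0.02 m and angle between tool_handle's own z axis and vertical below 0.2 rad and linear speed of tool below 0.02 m/s and contact force between the fingers and tool below 0.2 N), for 0.2 s.
2. the hook stands behind the clip while the clip is still in the gap (x of hook_tip in the frame of clip_center above 0.03 m and y of hook_tip in the frame of clip_center between -0.03 and 0.03 m and height (world z) of hook_tip below 0.026 m and x of clip_center in the frame of gap_mouth above 0.01 m), for 0.1 s.
At the end, for the whole second after the job is handed in: The clip rests on the bench, its centre 43 to 300 mm before the plane of the gap's mouth and within 220 mm to either side; the tool is let go at rest on the bench, outside the tray, handle centre under 20 mm high and within 0.2 rad of level, its hook before the mouth plane (all of step 1 and x of clip_center in the frame of gap_mouth between -0.3 and -0.043 m and y of clip_center in the frame of gap_mouth between -0.22 and 0.22 m and height (world z) of clip_center below 0.025 m and linear speed of clip below 0.02 m/s and x of hook_tip in the frame of gap_mouth below 0 m); the robot touches nothing.
It fails at once if the gripper or arm touches the clip (contact force between any of the fingers, the arm and clip above 0.5 N).
It fails at once if the mug is moved by 30 mm or tipped (distance of mug from where it was at the start of the episode above 0.03 m or angle between mug's own z axis and vertical above 0.3 rad).
It fails at once if the tape dispenser is moved by 30 mm (distance of dispenser from where it was at the start of the episode above 0.03 m).
It also fails if it takes over 64 s, if anything falls off the work surface, if the arm or the gripper's body presses on something with over 40 N, if the wrist force passes 120 N, or if a joint passes its speed limit or range.

## Robot

A 6-joint arm with a two-finger parallel gripper is mounted at the origin on the work surface. World frame = base frame: x ahead of the robot, y to its left, z up, the work surface at z = 0. Lengths are in m, angles in rad, forces in N, time in s.
With the tool pointing down it reaches from about 0.3 to 0.75 m from the base axis. Payload 8.5 kg.
Tool frame: the origin (TCP) lies midway between the tips of the shut fingers; the grasp point (between the pads) lies env.pinch_z behind it (env.pinch_z is the distance from the TCP to the grasp point, in m); x points along the fingers, y is the direction in which the jaws open and shut, and the axes are right-handed (so a half turn about x gives the same grasp; the last joint's range is limited). The gripper opens to 85 mm and grips with 20 to 120 N. Pads are 22 mm wide; open, the fingers measure 114 mm over their backs; the gripper's body (76 mm by 85 mm) begins 54 mm behind the grasp point. The pads swing forward as they close: fully open they stand 13 mm farther back than shut.
Start: joints at [-1.386, 0.381, 1.297, -0, 1.464, -0.215], TCP at [0.214, -0.507, 0.231] pointing down, gripper open.
Joint ranges: [-3.11, 3.11], [-0.89, 2.33], [0.22, 2.48], [-1.42, 4.56], [0.17, 2.85], [-2.88, 2.88]. Speed limits (rad/s): [2.39, 2.39, 3.14, 3.14, 3.14, 3.14].

## Interface

Orientations are given as a 3x3 rotation matrix whose columns are the frame's x, y, z axes.
In Python, from workcell import env, vision, workorder gives the robot as it stands.
- The arm moves only by the tool arm_command, never from a script. Its argument "commands" is a list of rows, each an object with "jaw": the finger opening in m, from 0 to 0.0854; "dp": the shift along the world's x, y, z in m, a list of three; "angular": the turn, a rotation vector about the world's x, y, z in rad, a list of three. In form: [{"jaw": jaw, "dp": [x, y, z], "angular": [ax, ay, az]}, ...]. A call has 1 to 8 rows; each row is the pose to reach, as a shift and turn from the pose commanded when the call began; what a row does not reach only later rows make up. A row lasts 1/10 s, in which the tool goes at most 50 mm and 8.59 degrees, less where a joint would pass 70% of its speed; a pose out of reach is approached as far as the arm can. A call with a gripper value outside its range is refused whole. The fingers move at their own pace and stop on an object; the grip force is fixed at half the most. Time passes only in rows, so rows that repeat a pose let the fingers close. It gives the time, the measured TCP pose, the force and the opening at its end, in the units of the state.
- env.sense(): the state, without advancing time (a new reading comes with each control period).
- vision.get_image(name): name is "scene" or "side" or "wrist"; returns the picture (384x512x3 uint8, red, green, blue); there is no depth.
- vision.camera_params(name): a dict with "fx", "fy", "cx", "cy" (pixels), "rvec" (rotation vector, rad) and "tvec" (3), from world to camera coordinates, as OpenCV has them. Camera axes: x right, y down, z forward; pixel columns grow to the right and rows downward; lengths in m; the calibration is good to about 2 mm. A picture is of the moment at which its call begins: read the wrist's pose just before it. camera_params takes no time and is no camera call; for the wrist camera it gives the pose at the moment of the call.
- workorder.close_job(): hands the job in, once; it reports no verdict.
The state is a dict: "t": time; "q": joint angles; "joint_velocities": joint speeds; "tau": joint torques, N m; "position": TCP position; "tcp_rot": TCP orientation; "force": force on the tool from outside, world axes, zero at the start; "ft_torque": the same for the moment, N m; "finger_gap": finger opening in m.
Only numpy, scipy, OpenCV 4.12 (cv2) and the standard library are available. Lean on these libraries where they do the work, as an engineer would, in place of code of your own. Each camera call takes 0.05 s, during which the arm holds its last target.

## Working session

There is one attempt and no reset: what is moved stays moved. The work goes in short steps, Python scripts to look and compute and a tool call to move; the robot and the scene stay as the last step left them, time stands still between calls to the robot, and variables do not carry over. Pictures are saved under pics/ and viewed, and the job is handed in when it is done.

Besides the shell and the picture viewer there is one more tool, called after "Request:" as name(argument=value, ...) on one line, values as JSON. arm_command: Moves the arm, as the interface text tells. Its arguments: {"type":"object","properties":{"commands":{"type":"array","items":{"type":"object","properties":{"jaw":{"type":"number"},"dp":{"type":"array","items":{"type":"number"}},"angular":{"type":"array","items":{"type":"number"}}}}}},"required":["commands"]}

```bash
mkdir -p pics; ls; python3 - <<'E'
from workcell import env, vision, workorder
import cv2
print(env.sense()['position'],env.pinch_z)
for n in ['scene','side','wrist']:
    im=vision.get_image(n); cv2.imwrite(f'pics/{n}0.png',im[:,:,::-1]); p=vision.camera_params(n); print(n,p)
E
```

```text
pics
[ 0.21401875 -0.50632562  0.23069167] 0.0187
scene {'fx': 450.73981839979064, 'fy': 450.73981839979064, 'cx': 256.1502625286944, 'cy': 191.5944633602356, 'rvec': array([ 1.75344597,  1.64194701, -0.72872217]), 'tvec': array([-0.10315031, -0.30228002,  1.91038258])}
side {'fx': 413.73114269551377, 'fy': 413.73114269551377, 'cx': 254.7185210229894, 'cy': 193.47573154183794, 'rvec': array([ 0.61543309, -2.59851213,  1.2159188 ]), 'tvec': array([0.49456585, 0.15956572, 1.21304458])}
wrist {'fx': 295.3698279090654, 'fy': 295.3698279090654, 'cx': 249.6575271977947, 'cy': 195.91424200125482, 'rvec': array([-2.39114045,  1.58733494,  0.25249138]), 'tvec': array([-0.5481477 , -0.04040388,  0.38127196])}
```

View pics/scene0.png

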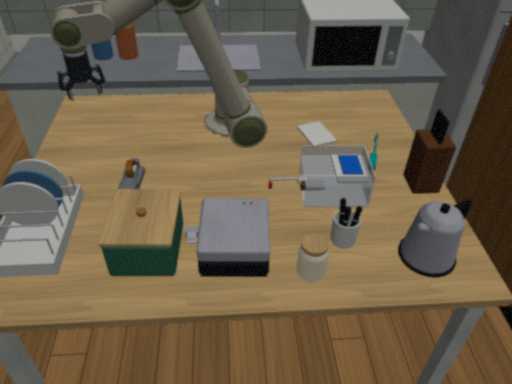

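View pics/side0.png

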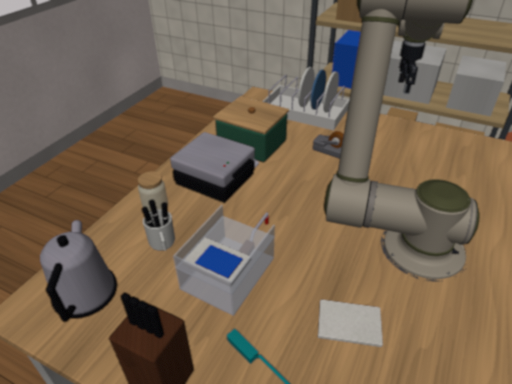

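View pics/wrist0.png

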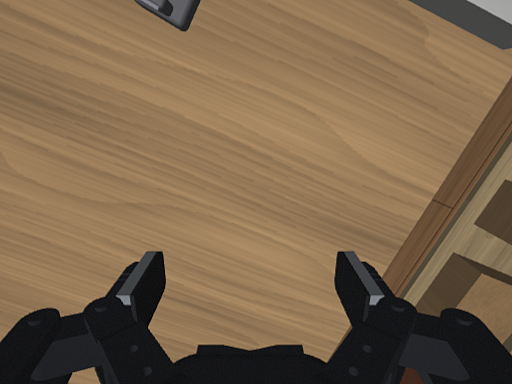

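The scene camera shows the tray at about (337,178), with the tool's rod and red sleeve at (270,183). The press is at (234,237), the bin at (145,235), the mug at (346,225), the dispenser at (132,175) and the turquoise look-alike at (375,155). Next I'll zoom in.

```bash
cat > h.py <<'E'
import numpy as np, cv2
from workcell import env, vision, workorder
def cam(n):
    p=vision.camera_params(n); K=np.array([[p['fx'],0,p['cx']],[0,p['fy'],p['cy']],[0,0,1]]); R=cv2.Rodrigues(p['rvec'])[0]; return K,R,np.array(p['tvec'])
def proj(c,P):
    K,R,t=c; q=(np.atleast_2d(P)@R.T+t)@K.T; return q[:,:2]/q[:,2:]
def ray(c,uv):
    K,R,t=c; d=R.T@np.linalg.solve(K,[uv[0],uv[1],1.]); return -R.T@t,d
def onz(c,uv,z):
    o,d=ray(c,uv); return o+d*(z-o[2])/d[2]
def tri(c1,u1,c2,u2):
    o1,d1=ray(c1,u1);o2,d2=ray(c2,u2)
    s=np.linalg.lstsq(np.c_[d1,-d2],o2-o1,rcond=None)[0]; a=o1+d1*s[0];b=o2+d2*s[1]; return (a+b)/2,np.linalg.norm(a-b)
def crop(im,x,y,w,h,s,name):
    cv2.imwrite('pics/'+name,cv2.resize(im[y:y+h,x:x+w,::-1],None,fx=s,fy=s,interpolation=cv2.INTER_CUBIC))
E
python3 - <<'E'
import cv2
from h import *
s=cv2.imread('pics/scene0.png')[:,:,::-1]; d=cv2.imread('pics/side0.png')[:,:,::-1]
crop(s,255,130,130,100,6,'a1.png'); crop(s,95,180,190,110,4,'a2.png'); crop(d,160,90,150,110,5,'a3.png');crop(d,170,195,120,120,5,'a4.png')
E
```

```text
(no output)
```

View pics/a1.png

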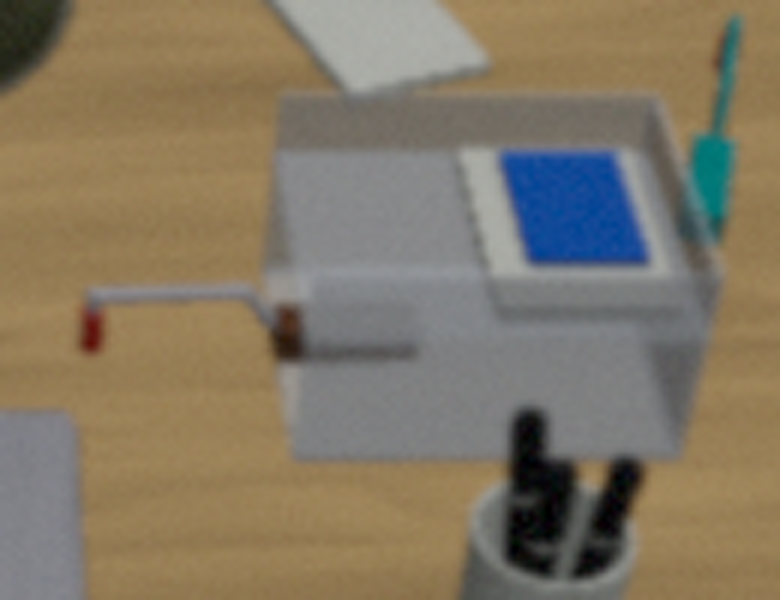

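View pics/a2.png

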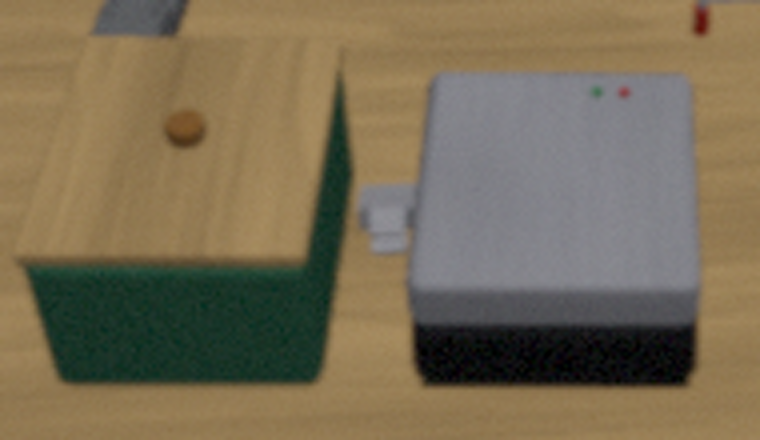

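View pics/a3.png

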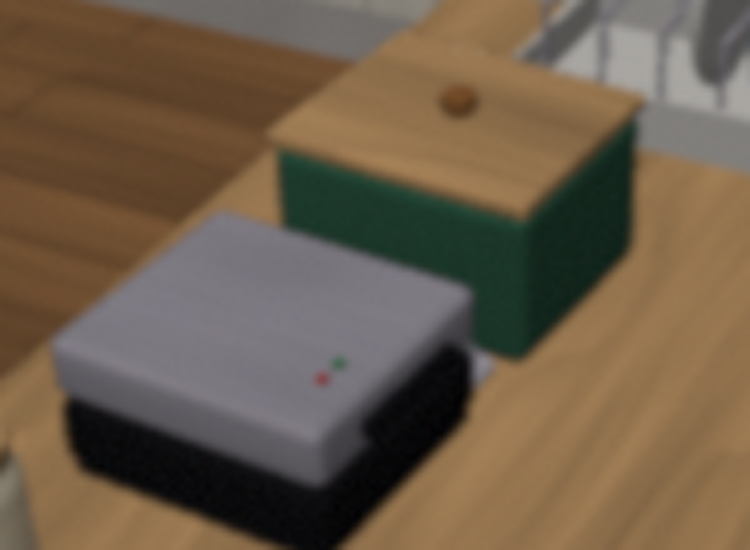

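View pics/a4.png

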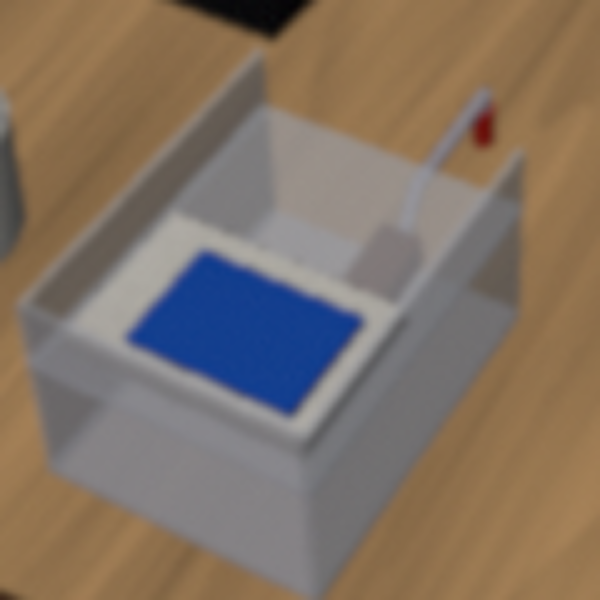

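Candidates for the tool are the wooden-handled one in the tray (red sleeve at scene pixel (270,185)) and the turquoise brush-like one at (375,155). I choose the first: it has the wooden handle and red sleeve, and it sits in the tray. The crop confirms it. The clip is the silver object at (192,233) in the gap. Now I'll measure.

```bash
python3 - <<'E'
from h import *
np.set_printoptions(precision=4,suppress=True)
S=cam('scene');D=cam('side')
s=cv2.imread('pics/scene0.png'); d=cv2.imread('pics/side0.png')
def red(im,x,y,w,h):
    c=im[y:y+h,x:x+w].astype(int); m=(c[:,:,2]>90)&(c[:,:,1]<60)&(c[:,:,0]<60); v,u=np.nonzero(m); return np.array([u.mean()+x,v.mean()+y]),len(u)
r1,n1=red(s,262,172,16,24); r2,n2=red(d,255,205,22,25); print(r1,n1,r2,n2,'sleeve centre',tri(S,r1,D,r2))
for p in [(269.7,179.2),(283,178.8),(296.5,178.5)]: print('rod',onz(S,p,.049))
print('rod bend side',onz(D,(170+486/5,195+92/5),.049),onz(D,(170+420/5,195+180/5),.049), tri(S,(269.7,179.2),D,(267,213.4)))
a=lambda x,y:(95+x/4,180+y/4); b=lambda x,y:(160+x/5,90+y/5)
print('press top front L,R, backL,backR',*[onz(S,a(*p),.115) for p in [(431,75),(690,75),(410,290),(698,290)]])
print('press side top FR, FL, BR',[onz(D,b(*p),.115) for p in [(318,440),(470,290),(55,340)]])
print('press bottom side',onz(D,b(315,548),0),onz(D,b(468,420),0))
print('bin bottom side F(gap),F(far)',onz(D,b(520,357),0),onz(D,b(632,245),0),'scene right front bottom',onz(S,a(350,180),0),onz(S,a(320,380),0))
print('bin lid',[onz(S,a(*p),.144) for p in [(92,38),(343,43),(310,263),(20,262)]],[onz(D,b(*p),.144) for p in [(525,218),(642,103),(270,138)]])
print('clip scene z.026',[onz(S,a(*p),.02) for p in [(362,190),(412,190),(370,248),(405,248)]])
q=lambda x,y:(255+x/6,130+y/6)
print('tray bottom',onz(S,q(290,460),0),onz(S,q(682,460),0)); print('upper', onz(S,q(280,95),.132),onz(S,q(660,95),.132),'open-far top',onz(S,q(262,272),.132),onz(S,q(720,275),.132))
c=lambda x,y:(170+x/5,195+y/5)
print('tray side',onz(D,c(318,598),0),onz(D,c(55,470),0),onz(D,c(515,320),0),'top',[onz(D,c(*p),.132) for p in [(305,450),(25,300),(520,155),(262,58)]])
print('handle front face ctr scene',onz(S,q(287,332),.017))
print('mug',onz(S,(346,243),0),'disp',onz(S,(131,185),.0))
E
```

```text
[269.9333 184.6667] 15 [266.3  220.25] 20 sleeve centre (array([0.4547, 0.1171, 0.0202]), np.float64(0.0002010168665002486))
rod [0.4597 0.1146 0.049 ]
rod [0.4599 0.1603 0.049 ]
rod [0.4606 0.2069 0.049 ]
rod bend side [0.4524 0.1162 0.049 ] [0.4541 0.2016 0.049 ] (array([0.4547, 0.1145, 0.0458]), np.float64(0.001981549047936589))
press top front L,R, backL,backR [ 0.6221 -0.1068  0.115 ] [0.6324 0.0884 0.115 ] [ 0.8359 -0.1176  0.115 ] [0.8469 0.0736 0.115 ]
press side top FR, FL, BR [array([0.6147, 0.0942, 0.115 ]), array([ 0.6061, -0.0982,  0.115 ]), array([0.8276, 0.0769, 0.115 ])]
press bottom side [0.6379 0.0716 0.    ] [ 0.6105 -0.1009  0.    ]
bin bottom side F(gap),F(far) [ 0.6112 -0.1883  0.    ] [ 0.5982 -0.3691  0.    ] scene right front bottom [ 0.6152 -0.1777  0.    ] [ 0.8151 -0.1893  0.    ]
bin lid [array([ 0.6001, -0.3561,  0.144 ]), array([ 0.6155, -0.1704,  0.144 ]), array([ 0.8346, -0.1806,  0.144 ]), array([ 0.8231, -0.3679,  0.144 ])] [array([ 0.5925, -0.1565,  0.144 ]), array([ 0.5848, -0.3434,  0.144 ]), array([ 0.8105, -0.1749,  0.144 ])]
clip scene z.026 [array([ 0.6468, -0.1652,  0.02  ]), array([ 0.6489, -0.1266,  0.02  ]), array([ 0.7082, -0.1566,  0.02  ]), array([ 0.7097, -0.1305,  0.02  ])]
tray bottom [0.5507 0.221  0.    ] [0.5625 0.4414 0.    ]
upper [0.3859 0.229  0.132 ] [0.3961 0.4483 0.132 ] open-far top [0.5458 0.1951 0.132 ] [0.5606 0.4378 0.132 ]
tray side [ 0.3878  0.4465 -0.    ] [0.5527 0.4401 0.    ] [0.3767 0.2348 0.    ] top [array([0.3832, 0.4554, 0.132 ]), array([0.5529, 0.4372, 0.132 ]), array([0.3762, 0.2351, 0.132 ]), array([0.5391, 0.2286, 0.132 ])]
handle front face ctr scene [0.4603 0.2317 0.017 ]
mug [0.7213 0.3275 0.    ] disp [ 0.4076 -0.3665  0.    ]
```

```bash
python3 - <<'E'
from h import *
np.set_printoptions(precision=4,suppress=True)
s=env.sense(); R=np.array(s['tcp_rot']); print(s['t'],R,s['q'],s['force'])
W=cam('wrist'); c=-W[1].T@W[2]; print('cam in tcp',R.T@(c-s['position']), 'fwd in tcp',R.T@W[1][2])
E
```

```text
0.15 [[-0.0002  0.3892 -0.9211]
 [ 0.001  -0.9211 -0.3892]
 [-1.     -0.001  -0.0002]] [-1.3863  0.3811  1.298  -0.      1.4636 -0.2153] [-0.1934 -0.1007  0.3221]
cam in tcp [-0.1436 -0.0013 -0.0786] fwd in tcp [ 0.9511 -0.0005  0.3088]
```

Request:
arm_command(commands=[{"jaw": 0.085,"dp": [0.12,0.33,0.0],"angular": [0,0,0.58]},{"jaw": 0.085,"dp": [0.12,0.33,0.0],"angular": [0,0,0.58]},{"jaw": 0.085,"dp": [0.12,0.33,0.0],"angular": [0,0,0.58]},{"jaw": 0.085,"dp": [0.12,0.33,0.0],"angular": [0,0,0.58]},{"jaw": 0.085,"dp": [0.12,0.33,0.0],"angular": [0,0,0.58]},{"jaw": 0.085,"dp": [0.12,0.33,0.0],"angular": [0,0,0.58]},{"jaw": 0.085,"dp": [0.12,0.33,0.0],"angular": [0,0,0.58]},{"jaw": 0.085,"dp": [0.12,0.33,0.0],"angular": [0,0,0.58]}])

```text
t: 0.95
position: [0.3347, -0.1718, 0.2314]
tcp_rot: [[0.0, 0.834, -0.552], [0.001, -0.552, -0.834], [-1.0, -0.001, -0.001]]
force: [-0.2, -0.0, 0.3]
finger_gap: 0.0849
```

Request:
arm_command(commands=[{"jaw": 0.085,"dp": [0.122,0.325,-0.03],"angular": [0,0,0.59]},{"jaw": 0.085,"dp": [0.122,0.325,-0.03],"angular": [0,0,0.59]},{"jaw": 0.085,"dp": [0.122,0.325,-0.03],"angular": [0,0,0.59]},{"jaw": 0.085,"dp": [0.122,0.325,-0.03],"angular": [0,0,0.59]},{"jaw": 0.085,"dp": [0.122,0.325,-0.03],"angular": [0,0,0.59]},{"jaw": 0.085,"dp": [0.122,0.325,-0.03],"angular": [0,0,0.59]},{"jaw": 0.085,"dp": [0.122,0.325,-0.03],"angular": [0,0,0.59]},{"jaw": 0.085,"dp": [0.122,0.325,-0.03],"angular": [0,0,0.59]}])

```text
t: 1.75
position: [0.457, 0.1521, 0.2003]
tcp_rot: [[-0.001, 1.0, 0.004], [0.001, 0.004, -1.0], [-1.0, -0.001, -0.001]]
force: [0.4, -0.3, -0.7]
finger_gap: 0.0849
```

```bash
python3 - <<'E'
from h import *
np.save('w1.npy',np.array(cam('wrist'),dtype=object),allow_pickle=True)
im=vision.get_image('wrist'); cv2.imwrite('pics/w1.png',im[:,:,::-1]); print(env.sense()['position'],env.sense()['q'])
E
```

```text
Traceback (most recent call last):
ValueError: could not broadcast input array from shape (3,3) into shape (3,)
```

```bash
python3 - <<'E'
from h import *
im=vision.get_image('wrist'); cv2.imwrite('pics/w1.png',im[:,:,::-1]); print(env.sense()['position'],env.sense()['q'])
E
```

```text
[0.45637872 0.14994502 0.20053179] [ 7.03933523e-02  2.87049437e-01  1.53567169e+00 -1.03562195e-04
  1.32012579e+00  6.75575319e-02]
```

View pics/w1.png

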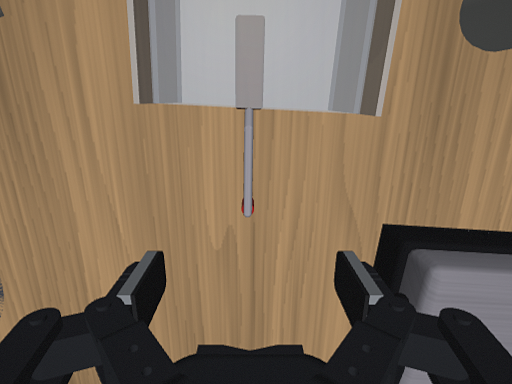

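The wrist view has image right as +x and up as +y. The tool is seen clearly: bend at (248,212), handle from (249,107) to (250,15). The press is at lower right and the turquoise tool is not in view.

```bash
python3 - <<'E'
from h import *
np.set_printoptions(precision=4,suppress=True)
W=cam('wrist')
print('bend',onz(W,(248,211),.049),'rod',onz(W,(248.2,150),.049),'handle top front/back',onz(W,(249,107),.030),onz(W,(250,15),.030))
print('tray open edge',onz(W,(135,103),.09),onz(W,(380,115),.09))
E
```

```text
bend [0.4533 0.1173 0.049 ] rod [0.4535 0.1825 0.049 ] handle top front/back [0.4542 0.2233 0.03  ] [0.455  0.3055 0.03  ]
tray open edge [0.3608 0.2276 0.09  ] [0.5631 0.2184 0.09  ]
```

Request:
arm_command(commands=[{"jaw": 0.085,"dp": [-0.003,0,-0.05],"angular": [0,0,0]},{"jaw": 0.085,"dp": [-0.003,0,-0.1],"angular": [0,0,0]},{"jaw": 0.085,"dp": [-0.003,0,-0.14],"angular": [0,0,0]},{"jaw": 0.085,"dp": [-0.003,0,-0.17],"angular": [0,0,0]},{"jaw": 0.085,"dp": [-0.003,0,-0.17],"angular": [0,0,0]},{"jaw": 0.04,"dp": [-0.003,0,-0.17],"angular": [0,0,0]},{"jaw": 0.02,"dp": [-0.003,0,-0.17],"angular": [0,0,0]},{"jaw": 0.0,"dp": [-0.003,0,-0.17],"angular": [0,0,0]}])

```text
t: 2.6
position: [0.4539, 0.1482, 0.0329]
tcp_rot: [[0.003, 1.0, -0.001], [0.0, -0.001, -1.0], [-1.0, 0.003, -0.0]]
force: [-0.1, -0.0, 0.6]
finger_gap: 0.0436
```

Request:
arm_command(commands=[{"jaw": 0.0,"dp": [0,0,0],"angular": [0,0,0]},{"jaw": 0.0,"dp": [0,0,0],"angular": [0,0,0]},{"jaw": 0.0,"dp": [0,0,0],"angular": [0,0,0]},{"jaw": 0.0,"dp": [0,0,0],"angular": [0,0,0]}])

```text
t: 3.0
position: [0.4533, 0.1483, 0.0316]
tcp_rot: [[0.001, 1.0, -0.001], [-0.0, -0.001, -1.0], [-1.0, 0.001, 0.0]]
force: [0.1, -1.4, 1.8]
finger_gap: 0.0066
```

```bash
python3 - <<'E'
from h import *
im=vision.get_image('wrist'); cv2.imwrite('pics/w2.png',im[:,:,::-1]); s=env.sense();print(s['position'],s['finger_gap'],s['force'])
E
```

```text
[0.45331814 0.14831615 0.03151385] 0.006507120772017169 [ 1.11919327 -2.13517373  1.69279745]
```

View pics/w2.png

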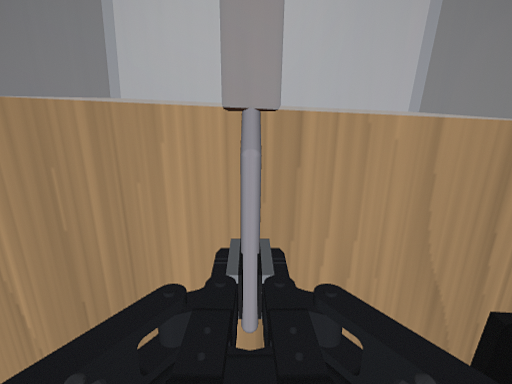

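The rod (column 250) is held between the pads. Now I'll pull the tool out along -y.

Request:
arm_command(commands=[{"jaw": 0.0,"dp": [0,-0.02,0.001],"angular": [0,0,0]},{"jaw": 0.0,"dp": [0,-0.04,0.001],"angular": [0,0,0]},{"jaw": 0.0,"dp": [0,-0.06,0.001],"angular": [0,0,0]},{"jaw": 0.0,"dp": [0,-0.08,0.001],"angular": [0,0,0]},{"jaw": 0.0,"dp": [0,-0.1,0.001],"angular": [0,0,0]},{"jaw": 0.0,"dp": [0,-0.12,0.001],"angular": [0,0,0]},{"jaw": 0.0,"dp": [0,-0.145,0.001],"angular": [0,0,0]},{"jaw": 0.0,"dp": [0,-0.145,0.001],"angular": [0,0,0]}])

```text
t: 3.85
position: [0.4533, 0.0014, 0.0322]
tcp_rot: [[-0.0, 1.0, -0.003], [-0.0, -0.003, -1.0], [-1.0, -0.0, 0.0]]
force: [0.1, -0.3, -1.5]
finger_gap: 0.0067
```

```bash
python3 - <<'E'
from h import *
im=vision.get_image('wrist'); cv2.imwrite('pics/w3.png',im[:,:,::-1]);im=vision.get_image('side'); crop(im,150,170,250,150,3,'s3.png'); s=env.sense();print(s['position'],s['finger_gap'],s['force'])
E
```

```text
[0.45284535 0.00333611 0.03215937] 0.006984418586527699 [ 0.08725956  0.13148656 -0.09723813]
```

View pics/w3.png

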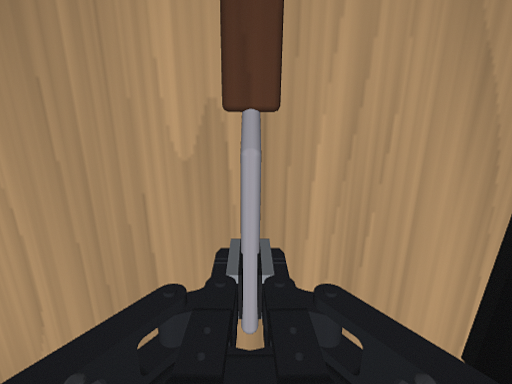

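View pics/s3.png

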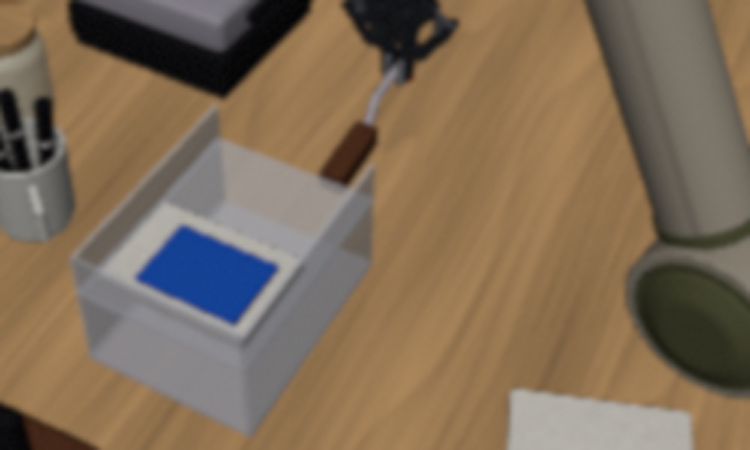

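The tool is out: the brown handle is on open bench, clear of the tray. I'll lower it and let go.

Request:
arm_command(commands=[{"jaw": 0.0,"dp": [0,0,-0.002],"angular": [0,0,0]},{"jaw": 0.0,"dp": [0,0,-0.004],"angular": [0,0,0]},{"jaw": 0.0,"dp": [0,0,-0.005],"angular": [0,0,0]},{"jaw": 0.0,"dp": [0,0,-0.005],"angular": [0,0,0]}])

```text
t: 4.35
position: [0.4532, 0.0038, 0.0273]
tcp_rot: [[0.0, 1.0, -0.001], [0.0, -0.001, -1.0], [-1.0, 0.0, -0.0]]
force: [0.8, 0.8, 1.3]
finger_gap: 0.0067
```

Request:
arm_command(commands=[{"jaw": 0.02,"dp": [0,0,0],"angular": [0,0,0]},{"jaw": 0.05,"dp": [0,0,0],"angular": [0,0,0]},{"jaw": 0.085,"dp": [0,0,0],"angular": [0,0,0]},{"jaw": 0.085,"dp": [0,0,0],"angular": [0,0,0]},{"jaw": 0.085,"dp": [0,0,0],"angular": [0,0,0]},{"jaw": 0.085,"dp": [0,0,0],"angular": [0,0,0]}])

```text
t: 4.95
position: [0.4531, 0.0034, 0.0273]
tcp_rot: [[0.0, 1.0, -0.001], [0.0, -0.001, -1.0], [-1.0, 0.0, -0.0]]
force: [-0.2, 0.4, -0.1]
finger_gap: 0.0853
```

Request:
arm_command(commands=[{"jaw": 0.085,"dp": [0,0,0.04],"angular": [0,0,0]},{"jaw": 0.085,"dp": [0,0,0.08],"angular": [0,0,0]},{"jaw": 0.085,"dp": [0,0,0.12],"angular": [0,0,0]},{"jaw": 0.085,"dp": [0,0,0.16],"angular": [0,0,0]},{"jaw": 0.085,"dp": [0,0,0.16],"angular": [0,0,0]},{"jaw": 0.085,"dp": [0,0,0.16],"angular": [0,0,0]}])

```text
t: 5.55
position: [0.453, 0.0034, 0.1875]
tcp_rot: [[0.001, 1.0, -0.001], [-0.0, -0.001, -1.0], [-1.0, 0.001, 0.0]]
force: [-0.1, 0.1, 0.0]
finger_gap: 0.0851
```

```bash
python3 - <<'E'
from h import *
im=vision.get_image('wrist'); cv2.imwrite('pics/w4.png',im[:,:,::-1]);im=vision.get_image('side'); crop(im,200,150,160,100,5,'s4.png'); s=env.sense();print(s['position'],s['finger_gap'],s['force'])
E
```

```text
[0.45244865 0.00352576 0.18617544] 0.08492102799641306 [-0.34275052 -0.14155516 -0.20389346]
```

View pics/w4.png

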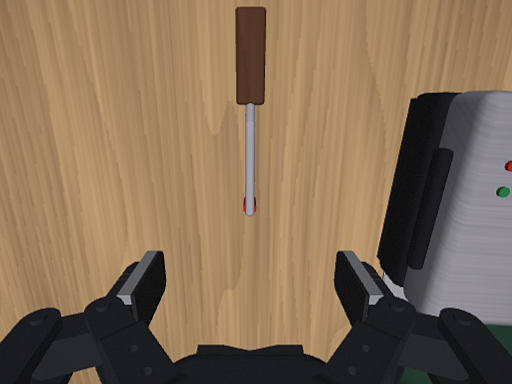

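View pics/s4.png

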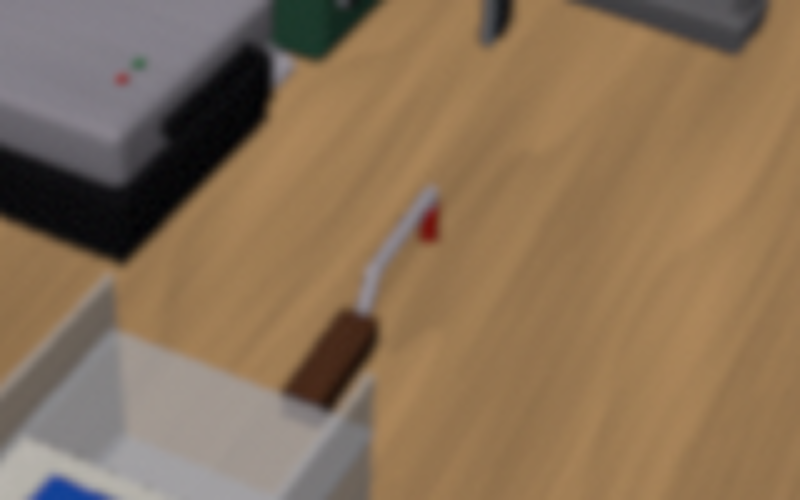

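The tool stands level on its handle: handle from (251,7) to (250,104), bend at (249,211). Before taking the handle I'll look down at the gap from above.

Request:
arm_command(commands=[{"jaw": 0.085,"dp": [0,0,0.05],"angular": [0,0,0]},{"jaw": 0.085,"dp": [0,0,0.1],"angular": [0,0,0]},{"jaw": 0.085,"dp": [0.2,-0.13,0.12],"angular": [0,0,0]},{"jaw": 0.085,"dp": [0.2,-0.13,0.12],"angular": [0,0,0]},{"jaw": 0.085,"dp": [0.2,-0.13,0.12],"angular": [0,0,0]},{"jaw": 0.085,"dp": [0.2,-0.13,0.12],"angular": [0,0,0]},{"jaw": 0.085,"dp": [0.2,-0.13,0.12],"angular": [0,0,0]},{"jaw": 0.085,"dp": [0.2,-0.13,0.12],"angular": [0,0,0]}])

```text
t: 6.45
position: [0.6557, -0.1296, 0.3023]
tcp_rot: [[-0.005, 1.0, -0.003], [0.002, -0.003, -1.0], [-1.0, -0.005, -0.002]]
force: [0.6, -0.3, 0.3]
finger_gap: 0.0852
```

```bash
python3 - <<'E'
from h import *
import pickle
pickle.dump(cam('wrist'),open('c5.pkl','wb'))
im=vision.get_image('wrist'); cv2.imwrite('pics/w5.png',im[:,:,::-1]); s=env.sense();print(s['position'],s['force'])
E
```

```text
[ 0.65418878 -0.12799449  0.30325173] [ 0.15948616  0.05540049 -0.63172745]
```

View pics/w5.png

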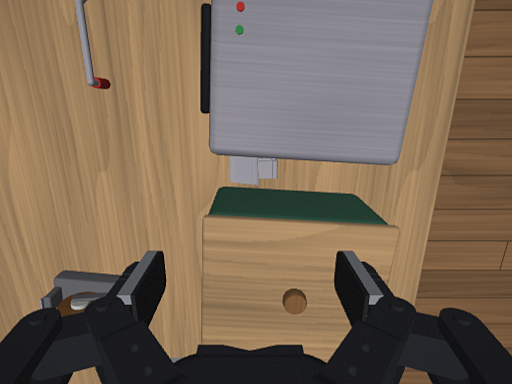

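```bash
python3 - <<'E'
from h import *
im=cv2.imread('pics/w5.png')[:,:,::-1]; crop(im,190,135,130,95,6,'w5c.png')
E
```

```text
(no output)
```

View pics/w5c.png

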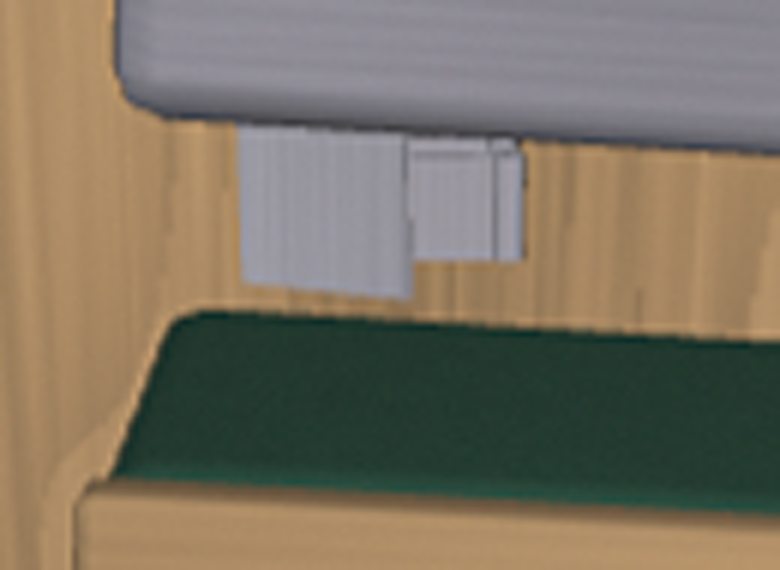

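The clip's jaw plate spans crop (240,125) to (410,298) and its tabs reach to (522,262). The bin's base line runs from (190,312) to (780,342).

```bash
python3 - <<'E'
from h import *
import pickle
np.set_printoptions(precision=4,suppress=True)
W=pickle.load(open('c5.pkl','rb'))
q=lambda x,y:(190+x/6,135+y/6)
for z in (.02,.028): print('clip z',z,[onz(W,q(*p),z)[:2] for p in [(240,285),(410,298),(240,130),(413,262),(495,262),(522,262),(522,150)]])
print('bin base',onz(W,q(165,325),0),onz(W,q(200,312),0),onz(W,q(780,341),0))
print('bin lid',onz(W,q(85,485),.144),onz(W,q(780,515),.144))
print('press',onz(W,q(117,20),.115),onz(W,q(170,120),.115),onz(W,q(780,152),.115), onz(W,(213,10),.115))
print('tool bend',onz(W,(92,83),.045),'sleeve tip',onz(W,(105,85),.006))
E
```

```text
clip z 0.02 [array([ 0.6234, -0.1661]), array([ 0.6658, -0.1696]), array([ 0.6244, -0.1272]), array([ 0.6665, -0.1603]), array([ 0.6868, -0.1604]), array([ 0.6935, -0.1604]), array([ 0.6928, -0.1323])]
clip z 0.028 [array([ 0.624 , -0.1639]), array([ 0.6656, -0.1673]), array([ 0.625 , -0.1257]), array([ 0.6663, -0.1582]), array([ 0.6862, -0.1583]), array([ 0.6928, -0.1583]), array([ 0.6921, -0.1308])]
bin base [ 0.6019 -0.1824  0.    ] [ 0.6112 -0.1788  0.    ] [ 0.7636 -0.1872  0.    ]
bin lid [ 0.6034 -0.1701  0.144 ] [ 0.731  -0.1763  0.144 ]
press [ 0.6091 -0.0894  0.115 ] [ 0.6182 -0.108   0.115 ] [ 0.7332 -0.1145  0.115 ] [0.6183 0.0349 0.115 ]
tool bend [ 0.4528 -0.0275  0.045 ] sleeve tip [ 0.4508 -0.028   0.006 ]
```

Request:
arm_command(commands=[{"jaw": 0.085,"dp": [-0.2,0.268,0],"angular": [0,0,0]},{"jaw": 0.085,"dp": [-0.2,0.268,0],"angular": [0,0,0]},{"jaw": 0.085,"dp": [-0.2,0.268,0],"angular": [0,0,0]},{"jaw": 0.085,"dp": [-0.2,0.268,0],"angular": [0,0,0]},{"jaw": 0.085,"dp": [-0.2,0.268,0],"angular": [0,0,0]},{"jaw": 0.085,"dp": [-0.2,0.268,-0.1],"angular": [0,0,0]},{"jaw": 0.085,"dp": [-0.2,0.268,-0.1],"angular": [0,0,0]},{"jaw": 0.085,"dp": [-0.2,0.268,-0.1],"angular": [0,0,0]}])

```text
t: 7.3
position: [0.4489, 0.1432, 0.2048]
tcp_rot: [[-0.004, 1.0, 0.001], [0.0, 0.001, -1.0], [-1.0, -0.004, -0.0]]
force: [-0.5, -0.3, -0.6]
finger_gap: 0.0851
```

```bash
python3 - <<'E'
from h import *
s=env.sense();print(s['position'],s['force'])
print(np.round(s['tcp_rot'],4))
c=cam('wrist')
im=vision.get_image('wrist'); cv2.imwrite('pics/w6.png',im[:,:,::-1])
g=im.astype(int); m=((g[:,:,0]-g[:,:,2]>20)&(g[:,:,0]<110)&(g[:,:,1]<65)).astype(np.uint8)
cs=cv2.findContours(m,0,2)[0]
for k in sorted(cs,key=cv2.contourArea)[-3:]:
    r=cv2.minAreaRect(k); print(cv2.contourArea(k),r,onz(c,r[0],.026))
E
```

```text
[0.44892734 0.14316172 0.20482433] [-0.51568523 -0.2938908  -0.60278338]
[[-4.e-03  1.e+00  1.e-03]
 [ 1.e-04  1.e-03 -1.e+00]
 [-1.e+00 -4.e-03 -1.e-04]]
6.5 ((459.5, 307.5), (3.0, 7.0), 90.0) [ 0.7203748  -0.03393567  0.026     ]
11.0 ((248.5, 297.5), (13.0, 1.0), 90.0) [ 0.44543054 -0.01933234  0.026     ]
1638.5 ((255.0, 190.0), (72.0, 24.0), 90.0) [0.45305897 0.12572342 0.026     ]
```

View pics/w6.png

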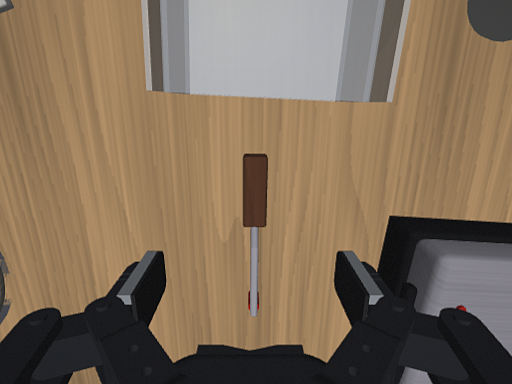

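The handle is at (255,190) with the jaws lined up along it. I'll descend onto its rear half.

Request:
arm_command(commands=[{"jaw": 0.085,"dp": [0.003,0.001,-0.05],"angular": [0,0,0]},{"jaw": 0.085,"dp": [0.003,0.001,-0.1],"angular": [0,0,0]},{"jaw": 0.085,"dp": [0.003,0.001,-0.14],"angular": [0,0,0]},{"jaw": 0.085,"dp": [0.003,0.001,-0.17],"angular": [0,0,0]},{"jaw": 0.085,"dp": [0.003,0.001,-0.19],"angular": [0,0,0]},{"jaw": 0.085,"dp": [0.003,0.001,-0.19],"angular": [0,0,0]},{"jaw": 0.085,"dp": [0.003,0.001,-0.19],"angular": [0,0,0]}])

```text
t: 8.05
position: [0.4559, 0.1424, 0.018]
tcp_rot: [[0.0, 1.0, -0.001], [0.0, -0.001, -1.0], [-1.0, 0.0, -0.0]]
force: [-0.5, 0.1, 0.7]
finger_gap: 0.0849
```

```bash
python3 - <<'E'
from h import *
im=vision.get_image('wrist'); cv2.imwrite('pics/w7.png',im[:,:,::-1]); s=env.sense();print(s['position'],s['force'])
E
```

```text
[0.45637448 0.14242653 0.01847593] [ 0.29493689  0.35538949 -0.30135746]
```

View pics/w7.png

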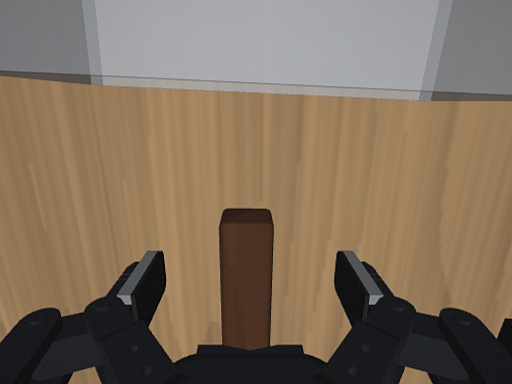

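```bash
python3 - <<'E'
from h import *
c=cam('wrist'); print(onz(c,(246,224),.026),onz(c,(246,209),.003),onz(c,(246,340),.026))
E
```

```text
[0.45340445 0.16357358 0.026     ] [0.45315777 0.16296743 0.003     ] [0.45297613 0.09116145 0.026     ]
```

Request:
arm_command(commands=[{"jaw": 0.085,"dp": [-0.002,0,-0.016],"angular": [0,0,0]},{"jaw": 0.085,"dp": [-0.002,0,-0.016],"angular": [0,0,0]},{"jaw": 0.05,"dp": [-0.002,0,-0.016],"angular": [0,0,0]},{"jaw": 0.03,"dp": [-0.002,0,-0.016],"angular": [0,0,0]},{"jaw": 0.0,"dp": [-0.002,0,-0.016],"angular": [0,0,0]},{"jaw": 0.0,"dp": [-0.002,0,-0.016],"angular": [0,0,0]},{"jaw": 0.0,"dp": [-0.002,0,-0.016],"angular": [0,0,0]},{"jaw": 0.0,"dp": [-0.002,0,-0.016],"angular": [0,0,0]}])

```text
t: 8.9
position: [0.4544, 0.1424, 0.002]
tcp_rot: [[0.001, 1.0, -0.001], [0.0, -0.001, -1.0], [-1.0, 0.001, -0.0]]
force: [0.2, 0.6, 6.1]
finger_gap: 0.0272
```

The handle is gripped (27 mm). Next: lift, swing the tool round to face the gap, then enter.

Request:
arm_command(commands=[{"jaw": 0.0,"dp": [0,0,0.03],"angular": [0,0,0]},{"jaw": 0.0,"dp": [0,0,0.07],"angular": [0,0,0]},{"jaw": 0.0,"dp": [-0.03,-0.08,0.07],"angular": [0,0,0.15]},{"jaw": 0.0,"dp": [-0.054,-0.14,0.07],"angular": [0,0,0.8]},{"jaw": 0.0,"dp": [-0.054,-0.14,0.07],"angular": [0,0,0.8]},{"jaw": 0.0,"dp": [-0.054,-0.14,0.07],"angular": [0,0,0.8]},{"jaw": 0.0,"dp": [-0.054,-0.14,0.07],"angular": [0,0,0.8]},{"jaw": 0.0,"dp": [-0.054,-0.14,0.07],"angular": [0,0,0.8]}])

```text
t: 9.7
position: [0.3998, 0.0017, 0.0715]
tcp_rot: [[-0.0, 0.695, 0.719], [0.0, 0.719, -0.695], [-1.0, 0.0, -0.0]]
force: [-0.3, 0.8, -2.2]
finger_gap: 0.0273
```

Request:
arm_command(commands=[{"jaw": 0.0,"dp": [0,-0.14,0],"angular": [0,0,0.72]},{"jaw": 0.0,"dp": [0,-0.14,0],"angular": [0,0,0.72]},{"jaw": 0.0,"dp": [0,-0.14,0],"angular": [0,0,0.72]},{"jaw": 0.0,"dp": [0,-0.14,0],"angular": [0,0,0.72]},{"jaw": 0.0,"dp": [0,-0.14,0],"angular": [0,0,0.72]},{"jaw": 0.0,"dp": [0,-0.14,0],"angular": [0,0,0.72]},{"jaw": 0.0,"dp": [0,-0.14,0],"angular": [0,0,0.72]},{"jaw": 0.0,"dp": [0,-0.14,0],"angular": [0,0,0.72]}])

```text
t: 10.5
position: [0.4, -0.1375, 0.0714]
tcp_rot: [[-0.0, 0.053, 0.999], [0.0, 0.999, -0.053], [-1.0, 0.0, -0.0]]
force: [0.5, 0.5, -1.2]
finger_gap: 0.0272
```

```bash
python3 - <<'E'
from h import *
s=env.sense();print(s['position'],s['force'],s['q']);print(np.round(s['tcp_rot'],4))
im=vision.get_image('side'); crop(im,190,80,200,140,4,'s8.png');im=vision.get_image('scene'); crop(im,95,90,200,150,4,'c8.png')
E
```

```text
[ 0.40000976 -0.13749345  0.07135308] [ 0.53063297  0.47162383 -1.22599853] [-6.12570043e-01  3.77728802e-01  1.87217053e+00  5.06244015e-06
  8.91819075e-01 -2.13015760e+00]
[[-1.000e-04  5.320e-02  9.986e-01]
 [ 1.000e-04  9.986e-01 -5.320e-02]
 [-1.000e+00  1.000e-04 -1.000e-04]]
```

View pics/s8.png

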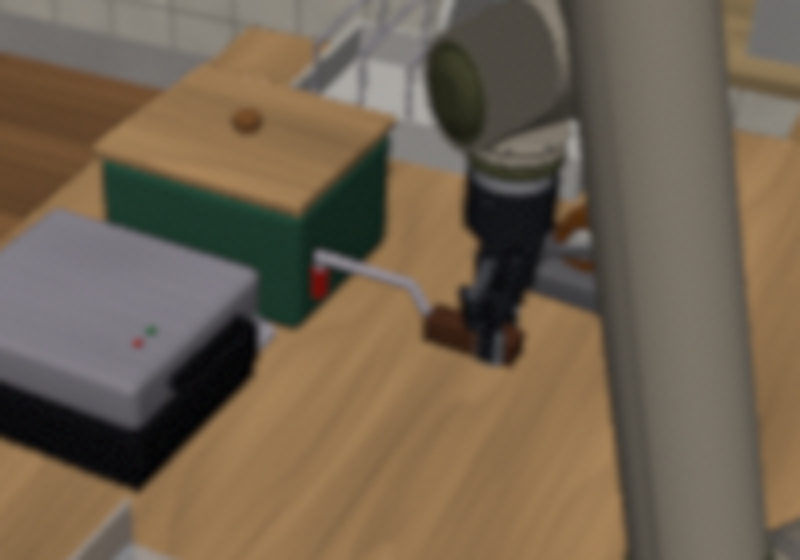

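View pics/c8.png

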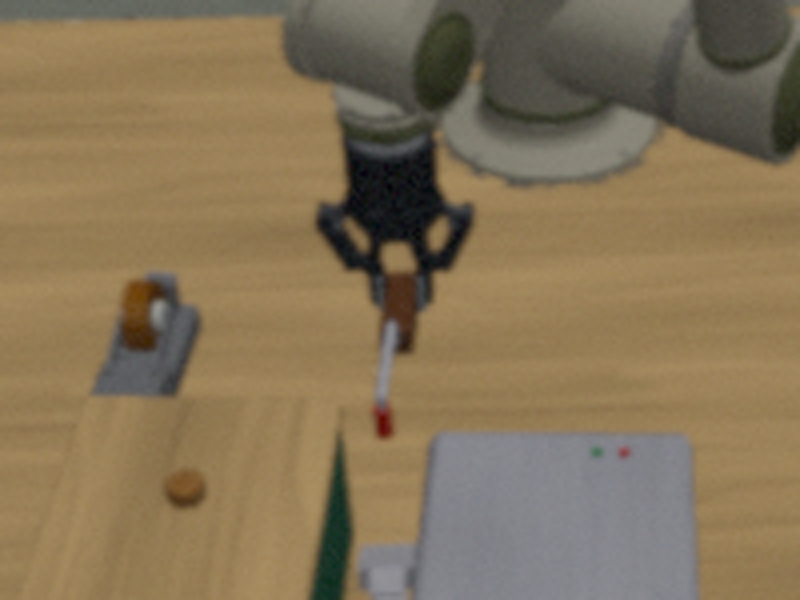

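```bash
python3 - <<'E'
from h import *
S=cam('scene');D=cam('side')
def red(im):
    c=im.astype(int); m=((c[:,:,0]>90)&(c[:,:,1]<50)&(c[:,:,2]<50)).astype(np.uint8); n,l,st,ce=cv2.connectedComponentsWithStats(m); return [(st[i,4],ce[i]) for i in range(1,n) if st[i,4]>8]
a=red(vision.get_image('scene'));b=red(vision.get_image('side'));print(a,b)
for x in a:
  for y in b:
    print(tri(S,x[1],D,y[1]),onz(S,x[1],.089),onz(D,y[1],.089))
s=env.sense(); print(s['position'])
print('disp',)
E
```

```text
[(np.int32(14), array([190.5       , 195.42857143]))] [(np.int32(12), array([269.5, 150.5]))]
(array([ 0.57050456, -0.14780155,  0.08509336]), np.float64(0.0006558823934162067)) [ 0.57533636 -0.14711465  0.089     ] [ 0.56802015 -0.14298379  0.089     ]
[ 0.40007614 -0.13746774  0.07134621]
disp
```

The measured hook position agrees with the prediction (0.569, -0.147). I'll advance 136 mm while high.

Request:
arm_command(commands=[{"jaw": 0.0,"dp": [0.03,0,0],"angular": [0,0,0]},{"jaw": 0.0,"dp": [0.06,0,0],"angular": [0,0,0]},{"jaw": 0.0,"dp": [0.09,0,0],"angular": [0,0,0]},{"jaw": 0.0,"dp": [0.12,0,0],"angular": [0,0,0]},{"jaw": 0.0,"dp": [0.136,0,0],"angular": [0,0,0]},{"jaw": 0.0,"dp": [0.136,0,0],"angular": [0,0,0]},{"jaw": 0.0,"dp": [0.136,0,0],"angular": [0,0,0]},{"jaw": 0.0,"dp": [0.136,0,0],"angular": [0,0,0]}])

```text
t: 11.5
position: [0.5351, -0.1374, 0.0712]
tcp_rot: [[-0.001, 0.052, 0.999], [0.0, 0.999, -0.052], [-1.0, 0.0, -0.001]]
force: [-0.0, -0.1, -1.8]
finger_gap: 0.027
```

```bash
python3 - <<'E'
from h import *
s=env.sense();print(s['position'],s['force'])
im=vision.get_image('side'); crop(im,190,80,180,130,4,'s9.png');im=vision.get_image('scene'); crop(im,130,130,140,110,5,'c9.png')
E
```

```text
[ 0.53508868 -0.13744475  0.07122333] [-0.04003378 -0.08842863 -1.84702278]
```

View pics/c9.png

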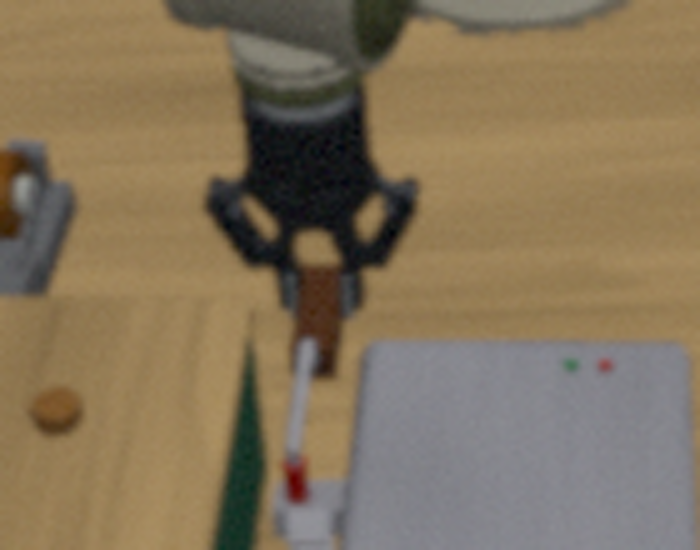

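View pics/s9.png

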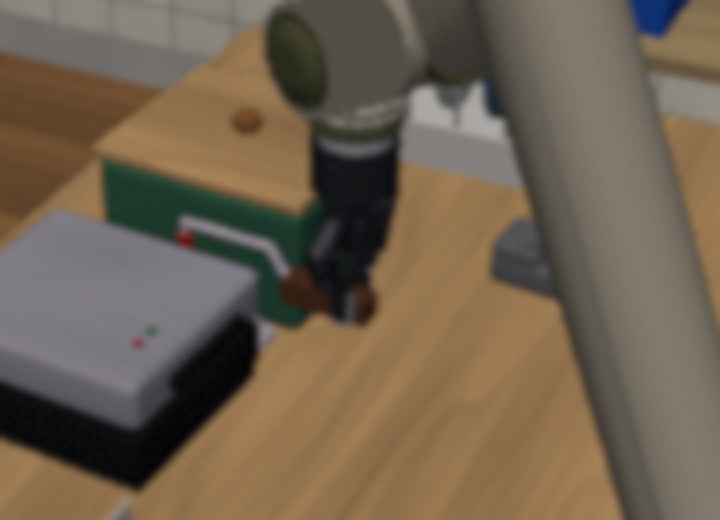

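Request:
arm_command(commands=[{"jaw": 0.0,"dp": [0.006,0,0],"angular": [0,0,0]},{"jaw": 0.0,"dp": [0.006,0,0],"angular": [0,0,0]},{"jaw": 0.0,"dp": [0.006,0,-0.015],"angular": [0,0,0]},{"jaw": 0.0,"dp": [0.006,0,-0.025],"angular": [0,0,0]},{"jaw": 0.0,"dp": [0.006,0,-0.03],"angular": [0,0,0]},{"jaw": 0.0,"dp": [0.006,0,-0.03],"angular": [0,0,0]}])

```text
t: 12.2
position: [0.5417, -0.1375, 0.0406]
tcp_rot: [[-0.001, 0.052, 0.999], [0.001, 0.999, -0.052], [-1.0, 0.001, -0.001]]
force: [-0.3, -0.4, -0.4]
finger_gap: 0.027
```

```bash
python3 - <<'E'
from h import *
s=env.sense();print(s['position'],s['force'])
im=vision.get_image('scene'); crop(im,150,170,100,90,7,'c10.png')
S=cam('scene')
for P in ([.7107,-.146,.072],[.7107,-.146,.047],[.7107,-.146,.009]): print((proj(S,P)[0]-[150,170])*7)
for P in ([.6935,-.145,.02],[.6935,-.145,.0],[.6237,-.145,.028],[.606,-.145,0]): print('clip',(proj(S,P)[0]-[150,170])*7)
E
```

```text
[ 0.54174826 -0.13748681  0.04063549] [-0.34819485 -0.38973284 -0.40757534]
[277.9021601 422.4827686]
[282.45171653 463.79739659]
[289.1571678  524.68975578]
clip [290.92785923 477.81252839]
clip [294.3280956  509.28840352]
clip [294.79550166 351.36888488]
clip [300.54249087 367.88388866]
```

View pics/c10.png

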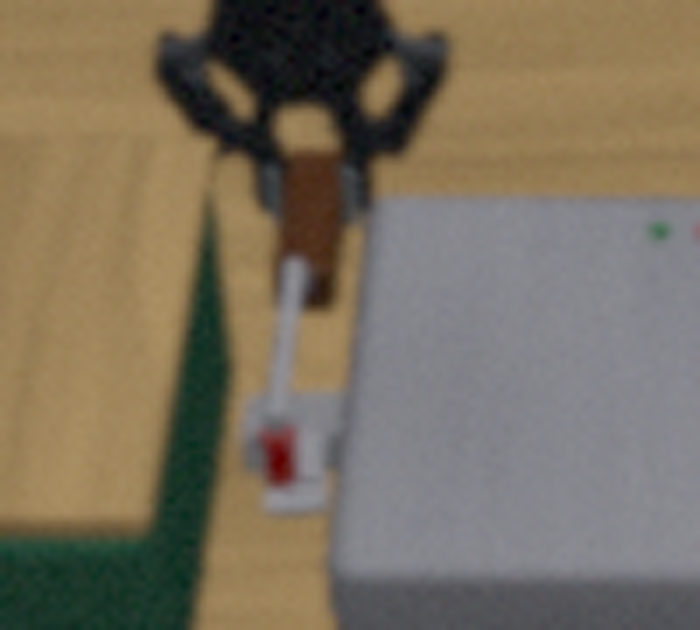

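The sleeve tip at crop (282,485) sits over the tab end, which is at v≈510 nearer the camera. That fits the tip still being 45 mm up, and there is no contact force. I'll lower fully.

Request:
arm_command(commands=[{"jaw": 0.0,"dp": [0,0,-0.01],"angular": [0,0,0]},{"jaw": 0.0,"dp": [0,0,-0.02],"angular": [0,0,0]},{"jaw": 0.0,"dp": [0,0,-0.03],"angular": [0,0,0]},{"jaw": 0.0,"dp": [0,0,-0.035],"angular": [0,0,0]},{"jaw": 0.0,"dp": [0,0,-0.035],"angular": [0,0,0]}])

```text
t: 12.75
position: [0.5417, -0.1374, 0.0053]
tcp_rot: [[-0.002, 0.052, 0.999], [0.001, 0.999, -0.052], [-1.0, 0.001, -0.002]]
force: [0.1, 0.6, -1.1]
finger_gap: 0.027
```

```bash
python3 - <<'E'
from h import *
s=env.sense();print(s['position'],s['force'])
im=vision.get_image('scene'); crop(im,150,170,100,90,7,'c11.png')
E
```

```text
[ 0.54165788 -0.13739234  0.00532431] [ 0.08519772  0.59712415 -1.05342077]
```

View pics/c11.png

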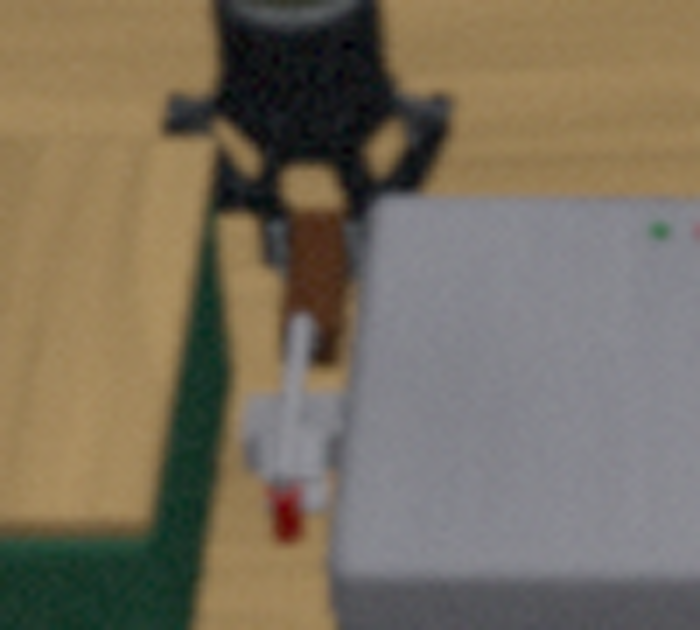

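The hook is down behind the clip: red sleeve at (287,515), just past the tab end at v≈505. Now I'll draw it out slowly along the gap axis.

Request:
arm_command(commands=[{"jaw": 0.0,"dp": [-0.008,0.0015,0],"angular": [0,0,0]},{"jaw": 0.0,"dp": [-0.016,0.002,0],"angular": [0,0,0]},{"jaw": 0.0,"dp": [-0.024,0.0025,0],"angular": [0,0,0]},{"jaw": 0.0,"dp": [-0.032,0.003,0],"angular": [0,0,0]},{"jaw": 0.0,"dp": [-0.04,0.0035,0],"angular": [0,0,0]},{"jaw": 0.0,"dp": [-0.048,0.004,0],"angular": [0,0,0]},{"jaw": 0.0,"dp": [-0.054,0.0045,0],"angular": [0,0,0]},{"jaw": 0.0,"dp": [-0.06,0.005,0],"angular": [0,0,0]}])

```text
t: 13.6
position: [0.4817, -0.1326, 0.0064]
tcp_rot: [[0.0, 0.052, 0.999], [-0.0, 0.999, -0.052], [-1.0, -0.0, 0.0]]
force: [0.3, 1.0, -0.1]
finger_gap: 0.027
```

```bash
python3 - <<'E'
from h import *
s=env.sense();print(s['position'],s['force'])
im=vision.get_image('scene'); crop(im,150,150,100,90,7,'c12.png')
E
```

```text
[ 0.48167687 -0.13263912  0.00640631] [ 0.32215323  1.04347711 -0.13033416]
```

View pics/c12.png

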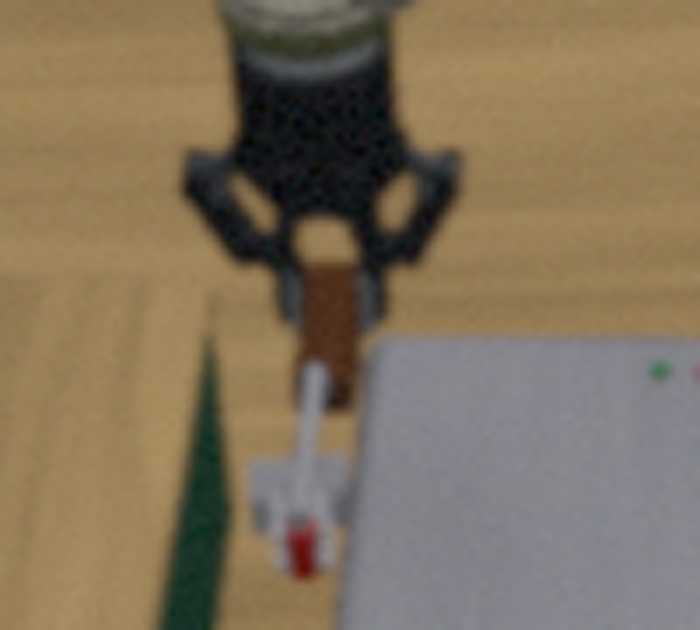

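The clip is following, and the hook (302,545) is centred on the tabs (275–335). I'll keep pulling.

Request:
arm_command(commands=[{"jaw": 0.0,"dp": [-0.008,0.0005,0],"angular": [0,0,0]},{"jaw": 0.0,"dp": [-0.016,0.001,0],"angular": [0,0,0]},{"jaw": 0.0,"dp": [-0.024,0.0015,0],"angular": [0,0,0]},{"jaw": 0.0,"dp": [-0.032,0.002,0],"angular": [0,0,0]},{"jaw": 0.0,"dp": [-0.04,0.0025,0],"angular": [0,0,0]},{"jaw": 0.0,"dp": [-0.048,0.003,0],"angular": [0,0,0]},{"jaw": 0.0,"dp": [-0.055,0.0035,0],"angular": [0,0,0]},{"jaw": 0.0,"dp": [-0.06,0.004,0],"angular": [0,0,0]}])

```text
t: 14.45
position: [0.4214, -0.1285, 0.0063]
tcp_rot: [[-0.0, 0.052, 0.999], [0.0, 0.999, -0.052], [-1.0, 0.0, -0.0]]
force: [0.7, -0.1, -1.4]
finger_gap: 0.0271
```

Request:
arm_command(commands=[{"jaw": 0.0,"dp": [-0.008,0.0005,0],"angular": [0,0,0]},{"jaw": 0.0,"dp": [-0.016,0.001,0],"angular": [0,0,0]},{"jaw": 0.0,"dp": [-0.024,0.0015,0],"angular": [0,0,0]},{"jaw": 0.0,"dp": [-0.032,0.002,0],"angular": [0,0,0]},{"jaw": 0.0,"dp": [-0.04,0.0025,0],"angular": [0,0,0]},{"jaw": 0.0,"dp": [-0.046,0.003,0],"angular": [0,0,0]},{"jaw": 0.0,"dp": [-0.05,0.003,0],"angular": [0,0,0]},{"jaw": 0.0,"dp": [-0.05,0.003,0],"angular": [0,0,0]}])

```text
t: 15.25
position: [0.3716, -0.1255, 0.0063]
tcp_rot: [[-0.0, 0.052, 0.999], [0.0, 0.999, -0.052], [-1.0, 0.0, -0.0]]
force: [-0.1, 0.0, -1.6]
finger_gap: 0.0269
```

```bash
python3 - <<'E'
from h import *
s=env.sense();print(s['position'],s['force'])
im=vision.get_image('scene'); crop(im,130,90,130,130,5,'c13.png')
im=vision.get_image('side'); crop(im,200,80,150,110,5,'s13.png')
E
```

```text
[ 0.37156938 -0.12552872  0.00632358] [-0.11804376  0.03165137 -1.55566139]
```

View pics/c13.png

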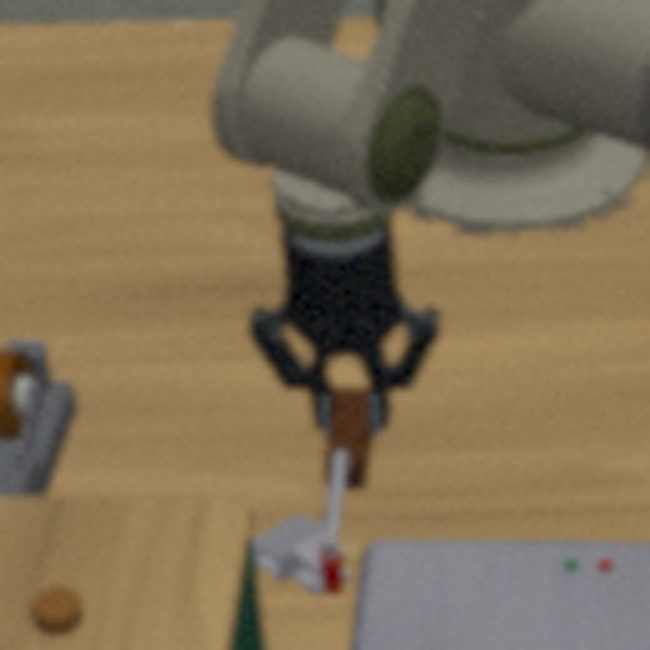

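View pics/s13.png

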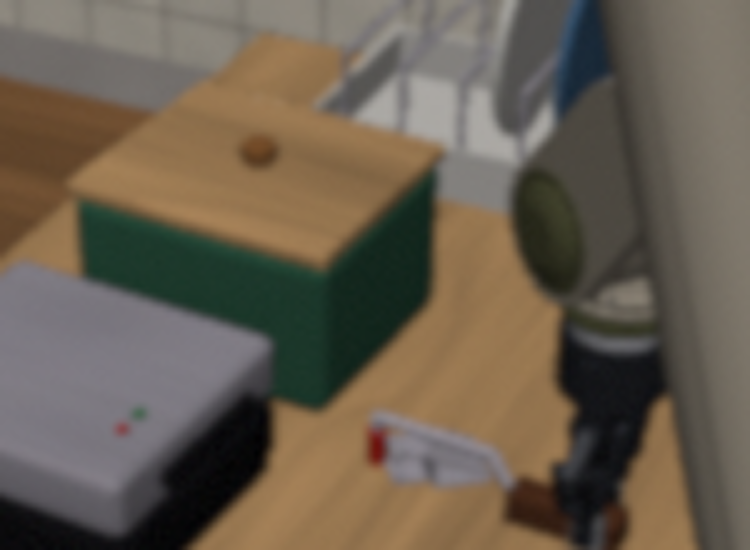

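```bash
python3 - <<'E'
from h import *
np.set_printoptions(precision=4,suppress=True)
S=cam('scene');D=cam('side')
a=lambda x,y:(130+x/5,90+y/5); b=lambda x,y:(200+x/5,80+y/5)
print('hook tip scene',onz(S,a(334,588),.01),'side',onz(D,b(377,465),.01))
print('scene',[onz(S,a(*p),.014)[:2] for p in [(256,548),(295,518),(295,552),(322,588),(275,580)]])
print('side',[onz(D,b(*p),.014)[:2] for p in [(390,470),(430,465),(475,470)]])
E
```

```text
hook tip scene [ 0.547  -0.1335  0.01  ] side [ 0.5368 -0.1289  0.01  ]
scene [array([ 0.5093, -0.1859]), array([ 0.4801, -0.1611]), array([ 0.5146, -0.1598]), array([ 0.5509, -0.1409]), array([ 0.5415, -0.1719])]
side [array([ 0.5239, -0.1227]), array([ 0.5007, -0.1407]), array([ 0.4696, -0.1493])]
```

The clip yawed a little as it left the gap. It now lies centred near (0.505, -0.155), about 100 mm before the mouth and clear of both appliances. Next I'll set the tool down and let go.

Request:
arm_command(commands=[{"jaw": 0.0,"dp": [0,0,-0.002],"angular": [0,0,0]},{"jaw": 0.0,"dp": [0,0,-0.004],"angular": [0,0,0]},{"jaw": 0.0,"dp": [0,0,-0.004],"angular": [0,0,0]},{"jaw": 0.04,"dp": [0,0,-0.004],"angular": [0,0,0]},{"jaw": 0.06,"dp": [0,0,-0.004],"angular": [0,0,0]},{"jaw": 0.085,"dp": [0,0,-0.002],"angular": [0,0,0]},{"jaw": 0.085,"dp": [0,0,-0.002],"angular": [0,0,0]},{"jaw": 0.085,"dp": [0,0,0],"angular": [0,0,0]}])

```text
t: 16.15
position: [0.372, -0.1256, 0.0064]
tcp_rot: [[-0.0, 0.052, 0.999], [0.0, 0.999, -0.052], [-1.0, 0.0, -0.0]]
force: [0.5, -0.2, -1.4]
finger_gap: 0.0848
```

Request:
arm_command(commands=[{"jaw": 0.085,"dp": [0,0,0.03],"angular": [0,0,0]},{"jaw": 0.085,"dp": [0,0,0.07],"angular": [0,0,0]},{"jaw": 0.085,"dp": [0,0,0.12],"angular": [0,0,0]},{"jaw": 0.085,"dp": [0,0,0.17],"angular": [0,0,0]},{"jaw": 0.085,"dp": [-0.03,0,0.22],"angular": [0,0,0]},{"jaw": 0.085,"dp": [-0.03,0,0.25],"angular": [0,0,0]},{"jaw": 0.085,"dp": [-0.03,0,0.25],"angular": [0,0,0]},{"jaw": 0.085,"dp": [-0.03,0,0.25],"angular": [0,0,0]}])

```text
t: 16.95
position: [0.3419, -0.1255, 0.2565]
tcp_rot: [[0.001, 0.052, 0.999], [-0.001, 0.999, -0.052], [-1.0, -0.001, 0.001]]
force: [-0.4, 0.5, -0.6]
finger_gap: 0.085
```

```bash
python3 - <<'E'
from h import *
s=env.sense();print(s['t'],s['position'],s['force'])
im=vision.get_image('scene'); cv2.imwrite('pics/c14f.png',im[:,:,::-1]); crop(im,130,110,130,130,5,'c14.png')
im=vision.get_image('side'); crop(im,200,80,150,110,5,'s14.png')
im=vision.get_image('wrist'); cv2.imwrite('pics/w14.png',im[:,:,::-1])
E
```

```text
16.95 [ 0.34194886 -0.12553823  0.25650745] [-0.38639961  0.50697713 -0.60809628]
```

View pics/c14f.png

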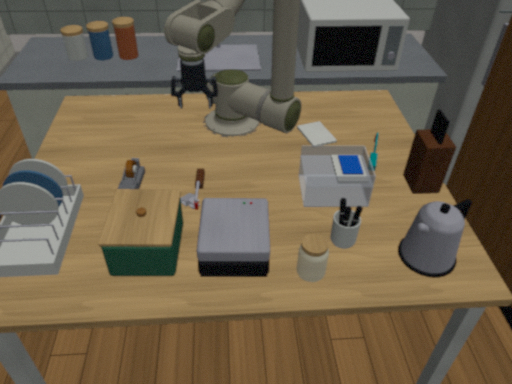

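View pics/c14.png

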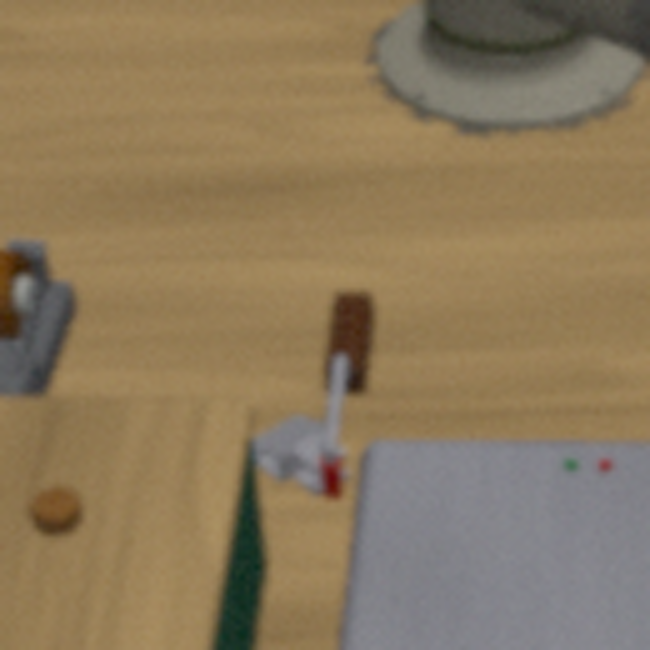

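View pics/s14.png

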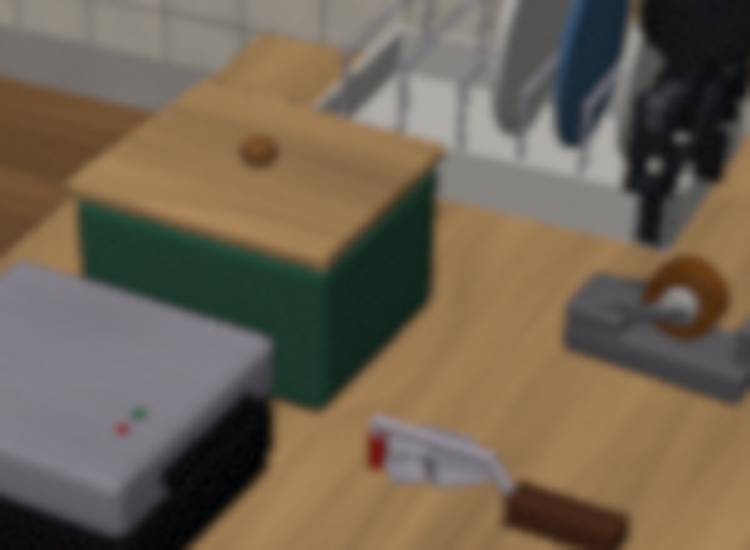

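View pics/w14.png

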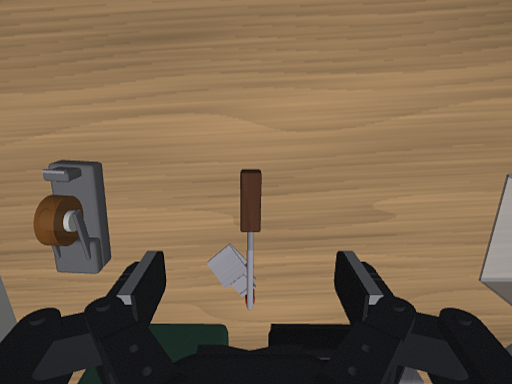

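```bash
python3 - <<'E'
from h import *
np.set_printoptions(precision=4,suppress=True)
c=cam('wrist')
print('clip jaw plate corners',[onz(c,p,.028)[:2] for p in [(207,264),(231,244),(246,268),(221,290)]],'tab end',onz(c,(247,296),.01)[:2])
print('handle',onz(c,(251,200),.026),'bend',onz(c,(249,307),.045),'bin front',onz(c,(200,324),.144),'press lip',onz(c,(300,325),.1), env.sense()['position'])
E
```

```text
clip jaw plate corners [array([ 0.4797, -0.1923]), array([ 0.45  , -0.1559]), array([ 0.4892, -0.1372]), array([ 0.524, -0.176])] tab end [ 0.5498 -0.1393]
handle [ 0.3877 -0.1248  0.026 ] bend [ 0.5426 -0.1358  0.045 ] bin front [ 0.4827 -0.1842  0.144 ] press lip [ 0.529  -0.0718  0.1   ] [ 0.3418 -0.1253  0.2552]
```

```bash
python3 - <<'E'
from h import *
c=cam('wrist'); print(onz(c,(200,324),0),onz(c,(300,325),0))
print(workorder.close_job())
E
```

```text
[ 0.60728117 -0.22013377  0.        ] [ 0.61824978 -0.05550263  0.        ]
the job is handed in; nothing more can be done
None
```

The clip is out on the open bench, and the job is handed in at about 17 s of the 64 s. I pulled the tool out of the tray by its rod, stood it on the bench and let go. I then gripped it by the handle, lowered the hook behind the clip, drew the clip out and released the tool again.

**Last checks (pictures and forces):**
- **Clip:** it lies flat with its centre near (0.50, −0.155). That is about 105 mm before the mouth plane (x ≈ 0.61), roughly 10 mm to the bin side of the gap's centreline. Its rear end is about 55 mm clear of both appliances.
- **Tool:** it rests level on the underside of its handle, outside the tray. The hook is at x ≈ 0.54, before the mouth.
- **Bystanders and arm:** the mug and dispenser look unmoved in the scene picture, though I did not measure them again. The gripper is raised clear, and I saw no sign of the gripper touching the clip.

**What did not go to plan:**
- **Clip turned:** it rotated about 40° as it left the gap. It stayed in front of the mouth, so I left it.
- **Camera disagreement:** the scene camera read x about 6–10 mm farther out than the wrist camera. I relied on the wrist camera, whose readings matched where the arm was holding the tool.
- **Set-down height:** the last lowering ended about 4 mm above where I meant to release, so the tool dropped that small distance and settled level.

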